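Pack the fitter's kit tray

TASK

The fitter is leaving to scribe and fix a filler panel: pick the tape measure, the marker pen, the block plane and the carton of screws out of the things lying on the near part of the bench, to the right of the plywood kit tray, and pack them in the tray, each fully down in the pocket that is cut to its size, the tape measure, plane and carton right way up as they stand now. Either way round is fine; leave the loose hinge and the cork sanding block near them where they lie.

Things in the scene. Friction and masses are not known exactly. Their poses are not given: they have to be found in the camera images.
- tape_measure: Yellow and black steel tape measure standing upright on its narrow edge: case 34 mm wide (x), 78 mm long (y), 70 mm high, with a short hook at the +y end (87 mm in all). Grasp across x. Origin on the underside; the case's centre lies at x = +1, y = +5 mm from it; z up. 0.3 kg.
- marker_mid (a point): Centre of a red and white marker pen lying on the bench: round, 16 mm thick, 135 mm long along its y. Light (20 g); it can roll, so its x and z axes may point any way round y.
- block_plane: Grey metal block plane with a dark wooden knob (the one to the right of the tray, as seen from the robot), standing on its sole: 50 mm wide (x), 160 mm long (y), 58 mm high. Its straight side walls are 48 mm apart outside and rise from 5 to 34 mm above the sole: grasp them across x at the middle. Origin: centre of the underside; z up. 0.7 kg.
- carton: Small brown cardboard carton of screws (not the one far back behind the open screw organiser): 60 mm wide (x), 90 mm long (y), 55 mm high, rigid. Grasp across x. Origin on the underside, carton's centre at x = +1 mm from it; z up. 0.42 kg.
- insert_tape: Fixed insert in the kit tray, 90 x 204 x 26 mm: plywood floor, dark grey upper layer. Shortest, medium-wide pocket, 54 mm wide (x), 107 mm long (y), 16 mm deep, centred; a finger trough 44 mm wide, as deep, crosses it along x. Origin: centre of underside (6 mm over the bench), z up; pocket floor at z = 10 mm. Inserts stand in a row, 92 mm apart, in any order; tray walls end 36 mm over the bench, cut down at the trough.
- insert_marker: Fixed insert in the kit tray, 90 x 204 x 26 mm: plywood floor, dark grey upper layer. Long and narrowest pocket, 33 mm wide (x), 159 mm long (y), 16 mm deep, centred; a finger trough 44 mm wide, as deep, crosses it along x. Origin: centre of underside (6 mm over the bench), z up; pocket floor at z = 10 mm. Inserts stand in a row, 92 mm apart, in any order; tray walls end 36 mm over the bench, cut down at the trough.
- insert_plane: Fixed insert in the kit tray, 90 x 204 x 26 mm: plywood floor, dark grey upper layer. Longest pocket, 66 mm wide (x), 184 mm long (y), 16 mm deep, centred; a finger trough 44 mm wide, as deep, crosses it along x. Origin: centre of underside (6 mm over the bench), z up; pocket floor at z = 10 mm. Inserts stand in a row, 92 mm apart, in any order; tray walls end 36 mm over the bench, cut down at the trough.
- insert_carton: Fixed insert in the kit tray, 90 x 204 x 26 mm: plywood floor, dark grey upper layer. Short and widest pocket, 78 mm wide (x), 114 mm long (y), 16 mm deep, centred; a finger trough 44 mm wide, as deep, crosses it along x. Origin: centre of underside (6 mm over the bench), z up; pocket floor at z = 10 mm. Inserts stand in a row, 92 mm apart, in any order; tray walls end 36 mm over the bench, cut down at the trough.
- hinge: Bystander: loose bright concealed cabinet hinge, 80 x 52 x 21 mm, lying between the things to pack and near the vise. Origin: centre of the underside. Leave it.
- sanding_block: Bystander: loose brown cork sanding block, 68 x 110 x 30 mm, lying beyond the things to pack. Origin: centre of the underside. Leave it.

How it is judged:
By the outcome, as a careful person would: the job done as asked, in the order asked, and still so for the second after the job is handed in, with the robot touching nothing.
It also fails if it takes over 104 s, if anything falls off the work surface, if the arm or the gripper's body presses on something with over 40 N, if the wrist force passes 120 N, or if a joint passes its speed limit or range.

ROBOT

A 6-joint arm with a two-finger parallel gripper is mounted at the origin on a cart in front of the work surface, level with it; the furniture and walls round the work are solid. World frame = base frame: x ahead of the robot, y to its left, z up, the work surface at z = 0. Lengths are in m, angles in rad, forces in N, time in s.
With the tool pointing down it reaches from about 0.35 to 0.85 m from the base axis. Payload 8.1 kg.
Tool frame: the origin (TCP) lies midway between the tips of the shut fingers; the grasp point (between the pads) lies 19 mm behind it; z points along the fingers, y is the line along which they close (so a half turn about z gives the same grasp; the last joint's range is limited). The gripper opens to 93 mm and grips with 3 to 60 N. Pads are 15 mm wide; open, the fingers measure 128 mm over their backs; the gripper's body (75 mm by 188 mm) begins 65 mm behind the grasp point.
Start: joints at [-1.3, 0.13, 1.488, -0, 1.523, -0.085], TCP at [0.209, -0.562, 0.219] pointing down, gripper open.
Joint ranges: [-2.96, 2.96], [-0.89, 2.26], [0.02, 2.5], [-1.34, 4.48], [0, 2.73], [-2.66, 2.66]. Speed limits (rad/s): [2.39, 2.39, 2.79, 3.14, 3.14, 3.14].

INTERFACE

Orientations are given as a rotation vector (axis times angle).
In Python, from plant import read_state, read_camera, camera_model, close_job gives the robot as it stands. The module is installed in compiled form; this text tells all that it offers.
- The arm moves only by the tool carry_out, never from a script. Its argument "moves" is a list of rows, each an object of numbers: "jaw": the finger opening in m, from 0 to 0.093; "dx", "dy", "dz": the shift along the tool's x, y, z in m; "yaw": the turn about the tool's z in rad. In form: [{"jaw": .., "dx": .., "dy": .., "dz": .., "yaw": ..}, ...]. A call has 1 to 8 rows; each row shifts and turns the commanded pose from where the row before left it, along the tool's axes as they then stand; what a row does not reach is not made up. A row lasts 1/8 s, in which the tool goes at most 62.5 mm and 10.7 degrees, less where a joint would pass 70% of its speed; a pose out of reach is approached as far as the arm can. A call is refused whole if a number of a shift passes 0.0625 or a number of a turn 0.188, either way. A call with a gripper value outside its range is refused whole. The fingers move at their own pace and stop on an object; "grip_force" is the grip in N (left out, the last holds). Time passes only in rows, so rows that do not move let the fingers close. It gives the time, the measured TCP pose, the force, the opening and the grip force at its end, in the units of the state.
- read_state(): the state, without advancing time (a new reading comes with each control period).
- read_camera(name): name is "side" or "top" or "wrist"; returns the picture (400x640x3 uint8, red, green, blue); there is no depth.
- camera_model(name): a dict with "camera_matrix" (3x3 intrinsics, pixels), "view" (4x4, takes a point from world to camera coordinates). Camera axes: x right, y up, looking along -z (the intrinsics and any distortion apply to the point x, -y, -z); pixel columns grow to the right and rows downward; lengths in m; the calibration is good to about 2 mm. The wrist camera is an equidistant fisheye: a pixel r from the principal point sees the ray r / f radians off the axis. A picture is of the moment at which its call begins: read the wrist's pose just before it. camera_model takes no time and is no camera call; for the wrist camera it gives the pose at the moment of the call.
- close_job(): hands the job in; it is judged then, once.
The state is a dict: "t": time; "q": joint angles; "dq": joint speeds; "joint_torque": joint torques, N m; "tool_pos": TCP position; "orientation": TCP orientation; "force": force on the tool from outside, world axes, zero at the start; "wrist_torque": the same for the moment, N m; "opening": finger opening in m; "gripper_force": force on a finger pad.
Only numpy, scipy, OpenCV 4.12 (cv2) and the standard library are available. Lean on these libraries where they do the work, as an engineer would, in place of code of your own. Each camera call takes 0.05 s, during which the arm holds its last target. There are 200 camera calls.

## Working session

There is one attempt and no reset: what is moved stays moved. The work goes in short steps, Python scripts to look and compute and a tool call to move; the robot and the scene stay as the last step left them, time stands still between calls to the robot, and variables do not carry over. Pictures are saved under pics/ and viewed, at most 19 in all, crops included, and the job is handed in when it is done.

Besides the shell and the picture viewer there is one more tool, called as a command line: name --argument value ..., lists and objects as JSON in quotes. carry_out: Moves the arm, as the interface text tells. Its arguments: {"type":"object","properties":{"moves":{"type":"array","items":{"type":"object","properties":{"jaw":{"type":"number"},"dx":{"type":"number"},"dy":{"type":"number"},"dz":{"type":"number"},"yaw":{"type":"number"}}}},"grip_force":{"type":"number"}},"required":["moves"]}

```bash
mkdir -p pics; ls
python3 - <<'E'
from plant import *
import cv2
for n in("top","side"):
    cv2.imwrite(f"pics/{n}0.png",read_camera(n)[:,:,::-1]); m=camera_model(n); print(n,m)
print(read_state())
E
```

```text
pics
top {'camera_matrix': array([[408.92446582,   0.        , 316.01102133],
       [  0.        , 408.92446582, 196.45807688],
       [  0.        ,   0.        ,   1.        ]]), 'view': array([[-0.00123767, -0.99995416, -0.00949403,  0.05277957],
       [ 0.9864498 , -0.00277842,  0.16403984, -0.62385665],
       [-0.1640587 , -0.00916236,  0.98640803, -1.04575375],
       [ 0.        ,  0.        ,  0.        ,  1.        ]])}
side {'camera_matrix': array([[516.66049738,   0.        , 334.8639772 ],
       [  0.        , 516.66049738, 193.3806581 ],
       [  0.        ,   0.        ,   1.        ]]), 'view': array([[-0.97115921, -0.23828623, -0.0083342 ,  0.58538186],
       [ 0.13714564, -0.58686079,  0.7979884 , -0.10129798],
       [-0.19504066,  0.77383079,  0.60261517, -1.36965949],
       [ 0.        ,  0.        ,  0.        ,  1.        ]])}
{'t': 0.1, 'q': array([-1.30042324e+00,  1.31085660e-01,  1.48913192e+00,  1.35056123e-05,
        1.52300143e+00, -8.53838625e-02]), 'dq': array([ 0.00019128, -0.00039982, -0.00332545, -0.00138118,  0.00039961,
       -0.00018144]), 'joint_torque': array([ 1.29643704e-03, -5.61341465e+01, -4.93096197e+01,  7.71013205e-02,
        2.91504170e-02, -2.64220824e-05]), 'tool_pos': array([ 0.20888169, -0.56193659,  0.21771345]), 'orientation': array([-3.09042748e+00, -5.55591669e-01,  2.14747631e-04]), 'force': array([-0.08752808, -0.83314646,  0.28927874]), 'wrist_torque': array([ 0.01921861, -0.00388346, -0.01595647]), 'gripper_force': 0.0, 'opening': 0.09321885178422298}
```

View pics/top0.png

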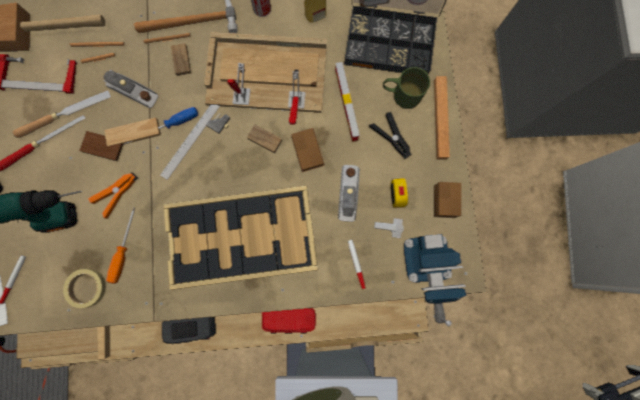

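View pics/side0.png

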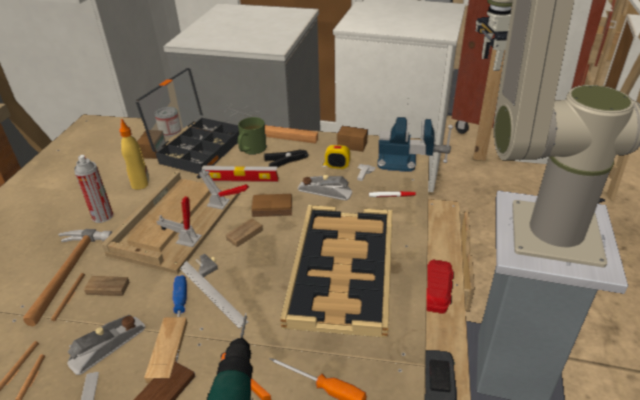

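The top view shows the tray at (165–315, 187–287). Its pockets from left to right are tape (188,243), marker (223,239), carton (257,235) and plane (292,230). The loose things are the plane (348,192), tape (400,193), carton (448,199), marker (357,264), hinge (390,227), cork (307,150) and vise (435,265). The side view agrees.

```bash
cat > h.py <<'E'
import numpy as np, cv2
from plant import *
from scipy.spatial.transform import Rotation as R
def ray(n,uv,m=None):
    m=m or camera_model(n); K=m["camera_matrix"]; V=m["view"]
    x=(uv[0]-K[0,2])/K[0,0]; y=(uv[1]-K[1,2])/K[1,1]
    if n=="wrist":
        r=np.hypot(x,y)+1e-12; d=np.array([x/r*np.sin(r),-y/r*np.sin(r),-np.cos(r)])
    else: d=np.array([x,-y,-1.])
    Rm=V[:3,:3]; return -Rm.T@V[:3,3], Rm.T@d
def at(n,uv,z,m=None):
    c,d=ray(n,uv,m); return c+d*(z-c[2])/d[2]
def proj(n,p,m=None):
    m=m or camera_model(n); K=m["camera_matrix"]; V=m["view"]
    q=V[:3,:3]@p+V[:3,3]; a=np.array([q[0],-q[1],-q[2]])
    if n=="wrist":
        r=np.hypot(a[0],a[1])+1e-12; t=np.arctan2(r,a[2]); return K[:2,:2]@(a[:2]/r*t)+K[:2,2]
    return (K@(a/a[2]))[:2]
def yaw():
    Rm=R.from_rotvec(read_state()["orientation"]).as_matrix(); return Rm
def rel(target_xyz, closing_deg):
    "shift in current tool axes, and yaw turn so tool y lies along the world direction closing_deg (mod 180)"
    s=read_state(); M=R.from_rotvec(s["orientation"]).as_matrix()
    d=M.T@(np.array(target_xyz)-s["tool_pos"])
    cur=np.arctan2(M[1,1],M[0,1]); t=(np.radians(closing_deg)-cur+np.pi/2)%np.pi-np.pi/2
    return d.round(4), round(-t,4), s["q"][5].round(3)
E
python3 - <<'E'
from h import *
im=cv2.imread("pics/top0.png")
cv2.imwrite("pics/c1.png",cv2.resize(im[130:310,150:490],None,fx=2.35,fy=2.35,interpolation=cv2.INTER_CUBIC))
for k,uv,z in[("plane",(348,192),.04),("tape",(400,193),.07),("carton",(448,199),.055),("marker",(357,264),.008),("hinge",(390,227),.02),("p_tape",(188,243),.016),("p_mark",(223,239),.016),("p_cart",(257,235),.016),("p_plane",(292,230),.016),("vise",(435,265),.1)]:
    print(k,at("top",uv,z).round(3))
print(R.from_rotvec(read_state()["orientation"]).as_matrix().round(3)); m=camera_model("wrist"); print(m["camera_matrix"]); print((-m["view"][:3,:3].T@m["view"][:3,3]).round(3))
E
```

```text
plane [ 0.638 -0.035  0.04 ]
tape [ 0.63 -0.17  0.07]
carton [ 0.616 -0.3    0.055]
marker [ 0.445 -0.059  0.008]
hinge [ 0.544 -0.15   0.02 ]
p_tape [0.502 0.401 0.016]
p_mark [0.513 0.306 0.016]
p_cart [0.524 0.213 0.016]
p_plane [0.537 0.118 0.016]
vise [ 0.442 -0.245  0.1  ]
[[ 0.937  0.348 -0.   ]
 [ 0.348 -0.937  0.002]
 [ 0.    -0.002 -1.   ]]
[[309.70691629   0.         317.3501378 ]
 [  0.         309.70691629 205.46475818]
 [  0.           0.           1.        ]]
[ 0.271 -0.539  0.385]
```

View pics/c1.png

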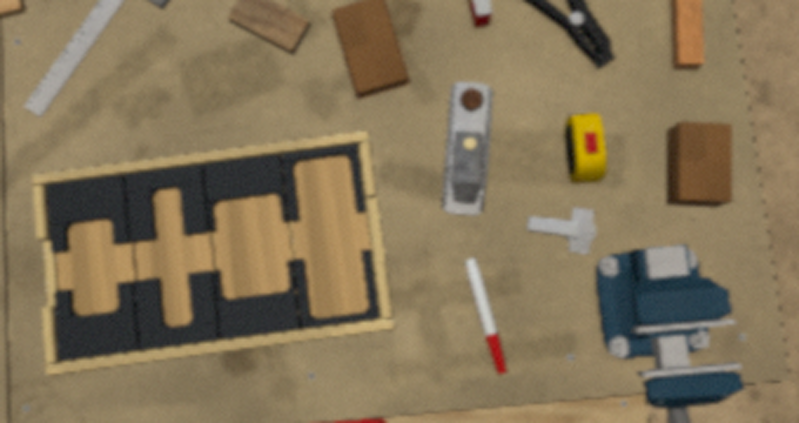

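Everything is clear in the crop. Next I'll get the tray pose from its dark mask and the first move toward the objects for a close look.

Run:
```python
from h import *
im=cv2.imread("pics/top0.png"); roi=np.zeros(im.shape[:2],np.uint8); roi[190:284,165:312]=1
d=((im.max(2)<75)*roi).astype(np.uint8)
ys,xs=np.nonzero(d); P=np.array([at("top",(x,y),.032)[:2] for x,y in zip(xs,ys)])
r=cv2.minAreaRect(P.astype(np.float32)); print(r)
print(rel((.56,-.13,.26),-90))
```

```text
Traceback (most recent call last):
  File "h.py", line 12, in at
    c,d=ray(n,uv,m); return c+d*(z-c[2])/d[2]
        ~~~^^^^^^^^
  File "h.py", line 5, in ray
    m=m or camera_model(n); K=m["camera_matrix"]; V=m["view"]
           ~~~~~~~~~~~~^^^
ValueError: time passes only in moves, steps and waits
```

Run:
```python
from h import *
im=cv2.imread("pics/top0.png"); roi=np.zeros(im.shape[:2],np.uint8); roi[190:284,165:312]=1
d=((im.max(2)<75)*roi).astype(np.uint8); m=camera_model("top")
ys,xs=np.nonzero(d); P=np.array([at("top",(x,y),.032,m)[:2] for x,y in zip(xs,ys)])
r=cv2.minAreaRect(P.astype(np.float32)); print(r)
print(rel((.56,-.13,.26),-90))
```

```text
((0.5196725726127625, 0.2599944472312927), (0.20174214243888855, 0.3644014298915863), 7.460671901702881)
(array([ 0.4796, -0.2827, -0.0418]), np.float64(0.3558), np.float64(-0.085))
```

carry_out --moves '[{"dx": 0.06,"dy": -0.035,"dz": -0.01},{"dx": 0.06,"dy": -0.035,"dz": -0.01},{"dx": 0.06,"dy": -0.035,"dz": -0.01},{"dx": 0.06,"dy": -0.035,"dz": -0.01},{"dx": 0.06,"dy": -0.035},{"dx": 0.06,"dy": -0.035},{"dx": 0.06,"dy": -0.035,"yaw": 0.178},{"dx": 0.06,"dy": -0.035,"yaw": 0.178}]'

```text
invalid input at $.moves[0]: expected keys jaw, dx, dy, dz, yaw
```

carry_out --moves '[{"dx": 0},{"dx": 0}]'

```text
invalid input at $.moves[0]: expected keys jaw, dx, dy, dz, yaw
```

Run:
```python
from h import *
cv2.imwrite("pics/w1.png",read_camera("wrist")[:,:,::-1]); s=read_state(); print(s["t"],s["tool_pos"],s["q"]); np.save("w1.npy",camera_model("wrist")["view"])
```

```text
0.15 [ 0.20891446 -0.56197349  0.21784577] [-1.30038855e+00  1.30939471e-01  1.48905001e+00  1.61740955e-05
  1.52301935e+00 -8.53742492e-02]
```

View pics/w1.png

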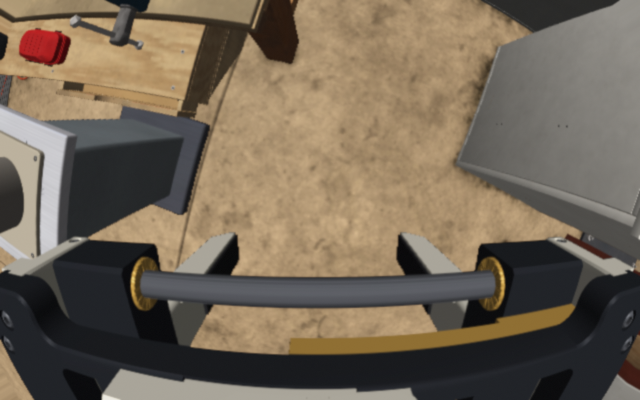

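All five keys are required. The arm hasn't moved: the view shows floor, with the gripper blocking the lower half. I'll aim about 0.1 m short in x so the objects fall in the clear upper half.

carry_out --moves '[{"jaw": 0.093,"dx": 0.053,"dy": -0.038,"dz": -0.01,"yaw": 0},{"jaw": 0.093,"dx": 0.053,"dy": -0.038,"dz": -0.01,"yaw": 0},{"jaw": 0.093,"dx": 0.053,"dy": -0.038,"dz": -0.01,"yaw": 0},{"jaw": 0.093,"dx": 0.053,"dy": -0.038,"dz": -0.01,"yaw": 0},{"jaw": 0.093,"dx": 0.053,"dy": -0.038,"dz": 0,"yaw": 0},{"jaw": 0.093,"dx": 0.053,"dy": -0.038,"dz": 0,"yaw": 0},{"jaw": 0.093,"dx": 0.053,"dy": -0.038,"dz": 0,"yaw": 0},{"jaw": 0.093,"dx": 0.053,"dy": -0.038,"dz": 0,"yaw": 0.178}]'

```text
t: 1.15
tool_pos: [0.4847, -0.153, 0.2565]
orientation: [-3.127, -0.3, -0.0]
force: [0.7, 0.6, 0.8]
opening: 0.0931
gripper_force: 0.0
```

carry_out --moves '[{"jaw": 0.093,"dx": 0,"dy": 0,"dz": 0,"yaw": 0.178},{"jaw": 0.093,"dx": 0,"dy": 0,"dz": 0,"yaw": 0},{"jaw": 0.093,"dx": 0,"dy": 0,"dz": 0,"yaw": 0}]'

```text
t: 1.52
tool_pos: [0.4836, -0.1555, 0.2564]
orientation: [-3.141, -0.03, 0.0]
force: [0.3, 0.9, -0.2]
opening: 0.0929
gripper_force: 0.0
```

Run:
```python
from h import *
np.save("w2.npy",camera_model("wrist")["view"]); cv2.imwrite("pics/w2.png",read_camera("wrist")[:,:,::-1]); s=read_state(); print(s["t"],s["tool_pos"],s["q"]);
```

```text
1.575 [ 0.48354203 -0.1557225   0.25643735] [-4.12442394e-01 -1.33334978e-01  1.68324613e+00 -9.91373443e-05
  1.59189885e+00  1.14041539e+00]
```

View pics/w2.png

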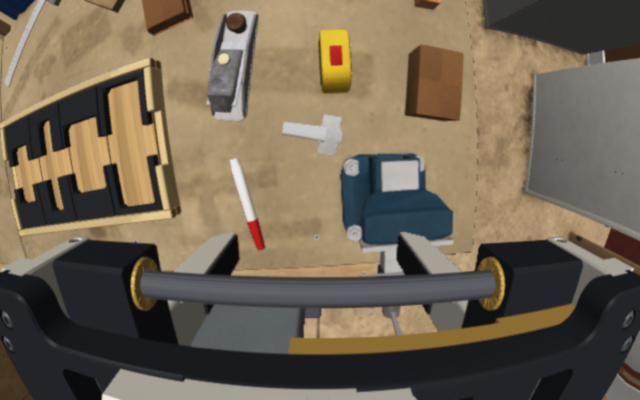

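The wrist view shows the tape (335,60), plane (232,65), carton (435,82), marker (247,205), hinge (315,131) and vise (395,200). I'll enlarge the object band to read the corners.

Run:
```python
from h import *
im=cv2.imread("pics/w2.png"); c=cv2.resize(im[0:130,200:470],None,fx=2.96,fy=2.96,interpolation=cv2.INTER_CUBIC)
cv2.imwrite("pics/c2.png",c)
# marker
hsv=cv2.cvtColor(im,cv2.COLOR_BGR2HSV); m=camera_model("wrist"); m=dict(m,view=np.load("w2.npy"))
k=np.zeros(im.shape[:2],np.uint8); k[150:255,220:272]=1
w=(((hsv[...,2]>165)&(hsv[...,1]<50))|((hsv[...,1]>150)&((hsv[...,0]<6)|(hsv[...,0]>174))&(hsv[...,2]>90))).astype(np.uint8)*k
ys,xs=np.nonzero(w); P=np.array([at("wrist",(x,y),.008,m)[:2] for x,y in zip(xs,ys)]).astype(np.float32)
print(cv2.minAreaRect(P),len(xs))
```

```text
((0.44536060094833374, -0.04658254235982895), (0.06612775474786758, 0.13185061514377594), 89.39693450927734) 928
```

View pics/c2.png

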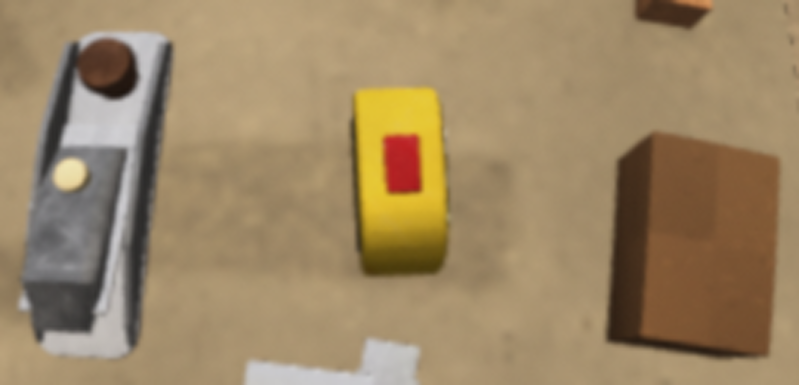

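Crop corners. The carton's top face is (655,132), (780,158), (770,355), (640,347). The tape's yellow spans cols 355–445 and rows 88–272. The plane runs from its far end (120,33) to its near end (88,357), with edges on the left at (73,45) and on the right at (171,42)–(137,345).

Run:
```python
from h import *
m=dict(camera_model("wrist"),view=np.load("w2.npy"))
print("cam",(-m["view"][:3,:3].T@m["view"][:3,3]).round(3),m["view"][2,:3].round(3))
f=lambda u,v,z:at("wrist",(200+u/2.96-.33,v/2.96-.33),z,m)[:2].round(4)
print("carton",[f(*p,.055) for p in((655,132),(780,158),(770,355),(640,347))])
print("tape top",[f(*p,.07) for p in((357,90),(438,90),(443,235),(363,235))],"lowend z0",f(405,272,.0),f(405,272,.035),"far",f(398,88,.035))
print("plane ends",f(120,33,.005),f(88,357,.005),"R z5",f(171,42,.005),f(137,345,.005),"L z34",f(73,45,.034),f(25,300,.034), "R z34",f(171,42,.034),f(137,345,.034))
print("marker",[at("wrist",p,.008,m)[:2].round(4) for p in((234,158.5),(260,249))])
```

```text
cam [ 0.55  -0.155  0.423] [0.242 0.005 0.97 ]
carton [array([ 0.6644, -0.2796]), array([ 0.6615, -0.3381]), array([ 0.5732, -0.334 ]), array([ 0.5712, -0.2739])]
tape top [array([ 0.6678, -0.1557]), array([ 0.6691, -0.187 ]), array([ 0.6095, -0.1896]), array([ 0.6084, -0.1591])] lowend z0 [ 0.6031 -0.1794] [ 0.5987 -0.1774] far [ 0.681  -0.1731]
plane ends [ 0.7229 -0.0438] [ 0.5636 -0.0338] R z5 [ 0.7161 -0.0688] [ 0.5685 -0.0574] L z34 [ 0.707  -0.0301] [ 0.5891 -0.0128] R z34 [ 0.7046 -0.0748] [ 0.5672 -0.0641]
marker [array([ 0.5106, -0.0408]), array([ 0.3793, -0.0742])]
```

The measured sizes match the given ones: carton 60x90, tape about 34x78, plane 160 long, marker 135 long, tray 202x364. Tape first.

```bash
python3 -c "
from h import *
print(rel((.637,-.173,.022),-87))"
```

```text
(array([0.1532, 0.02  , 0.2344]), np.float64(-0.0344), np.float64(1.14))
```

carry_out --moves '[{"jaw": 0.093,"dx": 0.04,"dy": 0.005,"dz": 0.02,"yaw": -0.034},{"jaw": 0.093,"dx": 0.04,"dy": 0.005,"dz": 0.03,"yaw": 0},{"jaw": 0.093,"dx": 0.04,"dy": 0.006,"dz": 0.04,"yaw": 0},{"jaw": 0.093,"dx": 0.033,"dy": 0.009,"dz": 0.04,"yaw": 0},{"jaw": 0.093,"dx": 0,"dy": 0,"dz": 0.02,"yaw": 0},{"jaw": 0.093,"dx": 0,"dy": 0,"dz": 0,"yaw": 0},{"jaw": 0.093,"dx": 0,"dy": 0,"dz": 0,"yaw": 0}]'

```text
t: 2.45
tool_pos: [0.6382, -0.1745, 0.109]
orientation: [3.14, 0.078, 0.004]
force: [0.2, 0.3, 1.1]
opening: 0.0931
gripper_force: 0.0
```

Run:
```python
from h import *
print(rel((.637,-.173,.022),-87))
np.save("w3.npy",camera_model("wrist")["view"]); cv2.imwrite("pics/w3.png",read_camera("wrist")[:,:,::-1])
```

```text
(array([-0.0014, -0.0016,  0.087 ]), np.float64(-0.0027), np.float64(1.177))
```

View pics/w3.png

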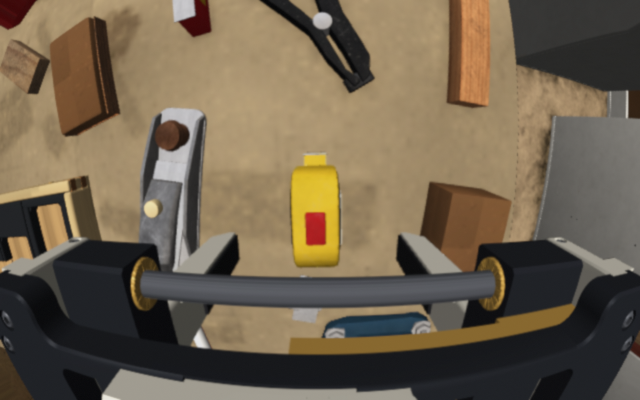

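The hook shows at the far end (315,160) and the tape is centred between the fingers, so +y of the tape points to +x. Descending and gripping.

carry_out --grip_force 30 --moves '[{"jaw": 0.093,"dx": -0.001,"dy": -0.001,"dz": 0.045,"yaw": 0},{"jaw": 0.093,"dx": 0,"dy": 0,"dz": 0.042,"yaw": 0},{"jaw": 0.093,"dx": 0,"dy": 0,"dz": 0,"yaw": 0},{"jaw": 0.0,"dx": 0,"dy": 0,"dz": 0,"yaw": 0},{"jaw": 0.0,"dx": 0,"dy": 0,"dz": 0,"yaw": 0},{"jaw": 0.0,"dx": 0,"dy": 0,"dz": 0,"yaw": 0},{"jaw": 0.0,"dx": 0,"dy": 0,"dz": 0,"yaw": 0},{"jaw": 0.0,"dx": 0,"dy": 0,"dz": 0,"yaw": 0}]'

```text
t: 3.5
tool_pos: [0.6369, -0.1729, 0.0197]
orientation: [3.141, 0.078, 0.0]
force: [-0.3, 0.3, -1.1]
opening: 0.0472
gripper_force: 0.0
```

Run:
```python
from h import *
m=dict(camera_model("wrist"),view=np.load("w3.npy"))
print("case far",at("wrist",(316,167),.035,m).round(4),at("wrist",(316,167),.07,m).round(4),"hook tip",at("wrist",(315,153),.0,m).round(4),at("wrist",(315,153),.03,m).round(4))
print(read_state()["tool_pos"],read_state()["opening"],rel((.4973,.3963,.15),-90+7.46))
```

```text
case far [ 0.6755 -0.172   0.035 ] [ 0.6797 -0.1719  0.07  ] hook tip [ 0.684  -0.1706  0.    ] [ 0.6861 -0.1707  0.03  ]
[ 0.63686218 -0.17285067  0.0197427 ] 0.04719664839325416 (array([-0.111 , -0.5754, -0.1303]), np.float64(-0.0804), np.float64(1.178))
```

carry_out --moves '[{"jaw": 0.0,"dx": 0,"dy": 0,"dz": 0,"yaw": 0},{"jaw": 0.0,"dx": 0,"dy": 0,"dz": 0,"yaw": 0},{"jaw": 0.0,"dx": 0,"dy": 0,"dz": 0,"yaw": 0},{"jaw": 0.0,"dx": 0,"dy": 0,"dz": -0.03,"yaw": 0},{"jaw": 0.0,"dx": 0,"dy": 0,"dz": -0.04,"yaw": 0},{"jaw": 0.0,"dx": -0.01,"dy": -0.02,"dz": -0.04,"yaw": 0},{"jaw": 0.0,"dx": -0.01,"dy": -0.04,"dz": -0.02,"yaw": 0},{"jaw": 0.0,"dx": -0.01,"dy": -0.05,"dz": 0,"yaw": 0}]'

```text
t: 4.5
tool_pos: [0.6023, -0.0644, 0.1519]
orientation: [3.14, 0.076, 0.006]
force: [0.3, 0.6, -2.7]
opening: 0.0339
gripper_force: 29.8
```

carry_out --moves '[{"jaw": 0.0,"dx": -0.01,"dy": -0.055,"dz": 0,"yaw": 0},{"jaw": 0.0,"dx": -0.01,"dy": -0.055,"dz": 0,"yaw": 0},{"jaw": 0.0,"dx": -0.01,"dy": -0.055,"dz": 0,"yaw": 0},{"jaw": 0.0,"dx": -0.01,"dy": -0.055,"dz": 0,"yaw": 0},{"jaw": 0.0,"dx": -0.01,"dy": -0.055,"dz": 0,"yaw": 0},{"jaw": 0.0,"dx": -0.01,"dy": -0.055,"dz": 0,"yaw": 0},{"jaw": 0.0,"dx": -0.01,"dy": -0.055,"dz": 0,"yaw": -0.04},{"jaw": 0.0,"dx": -0.01,"dy": -0.05,"dz": 0,"yaw": -0.04}]'

```text
t: 5.5
tool_pos: [0.4967, 0.3672, 0.1489]
orientation: [3.134, 0.206, -0.001]
force: [0.5, 0.5, -2.4]
opening: 0.0338
gripper_force: 29.8
```

carry_out --moves '[{"jaw": 0.0,"dx": 0,"dy": -0.01,"dz": 0,"yaw": 0},{"jaw": 0.0,"dx": 0,"dy": 0,"dz": 0,"yaw": 0},{"jaw": 0.0,"dx": 0,"dy": 0,"dz": 0,"yaw": 0}]'

```text
t: 5.88
tool_pos: [0.4969, 0.374, 0.1492]
orientation: [3.134, 0.202, -0.001]
force: [0.1, 0.2, -3.6]
opening: 0.0335
gripper_force: 29.8
```

Run:
```python
from h import *
print(rel((.4973,.3963,.05),-90+7.46))
np.save("w4.npy",camera_model("wrist")["view"]); cv2.imwrite("pics/w4.png",read_camera("wrist")[:,:,::-1])
```

```text
(array([ 0.0033, -0.0221,  0.0992]), np.float64(-0.0017), np.float64(2.006))
```

View pics/w4.png

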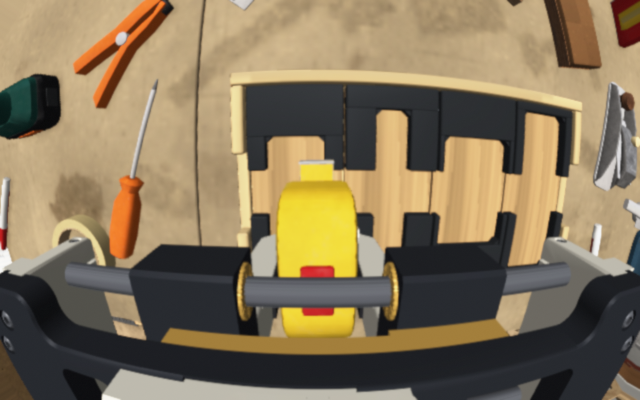

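The tape is held upright with its hook at (315,168). The tape pocket's far edge is at about (268–325,136). I'll check that against the tray estimate.

Run:
```python
from h import *
m=dict(camera_model("wrist"),view=np.load("w4.npy"))
c=np.array([.5197,.260]);a=np.radians(7.46);u=np.array([np.cos(a),np.sin(a)]);w=np.array([np.sin(a),-np.cos(a)])
for n,o,L,W,l,r in(("tape",-.138,.107,.054,(268,137),(325,137)),("mark",-.046,.159,.033,(376,109),(408,109)),("cart",.046,.114,.078,(445,137),(503,140)),("plane",.138,.184,.066,(524,112),(559,118))):
    e=c+w*o+u*L/2
    print(n,"exp",e.round(4),(e-w*W/2).round(4),(e+w*W/2).round(4),"floor",at("wrist",l,.016,m)[:2].round(4),at("wrist",r,.016,m)[:2].round(4),"proj",proj("wrist",np.r_[e-w*W/2,.016],m).round(0),proj("wrist",np.r_[e+w*W/2,.016],m).round(0))
```

```text
tape exp [0.5548 0.4038] [0.5513 0.4305] [0.5583 0.377 ] floor [0.5501 0.4287] [0.5567 0.3739] proj [266. 136.] [322. 135.]
mark exp [0.5926 0.3159] [0.5904 0.3323] [0.5947 0.2996] floor [0.591  0.3286] [0.5968 0.2966] proj [372. 109.] [405. 111.]
cart exp [0.5822 0.2218] [0.5771 0.2605] [0.5873 0.1831] floor [0.5764 0.2528] [0.5876 0.1807] proj [438. 135.] [501. 140.]
plane exp [0.6288 0.1351] [0.6246 0.1678] [0.6331 0.1024] floor [0.6255 0.1562] [0.6335 0.0977] proj [516. 110.] [556. 117.]
```

Agrees within 3 mm. Lowering the tape.

carry_out --moves '[{"jaw": 0.0,"dx": 0.002,"dy": -0.02,"dz": 0,"yaw": 0},{"jaw": 0.0,"dx": 0.001,"dy": 0,"dz": 0.03,"yaw": 0},{"jaw": 0.0,"dx": 0,"dy": 0,"dz": 0.04,"yaw": 0},{"jaw": 0.0,"dx": 0,"dy": 0,"dz": 0.025,"yaw": 0},{"jaw": 0.0,"dx": 0,"dy": 0,"dz": 0.008,"yaw": 0},{"jaw": 0.0,"dx": 0,"dy": 0,"dz": 0.007,"yaw": 0},{"jaw": 0.0,"dx": 0,"dy": 0,"dz": 0,"yaw": 0},{"jaw": 0.0,"dx": 0,"dy": 0,"dz": 0,"yaw": 0}]'

```text
t: 6.92
tool_pos: [0.4977, 0.3961, 0.0409]
orientation: [-3.134, -0.204, -0.003]
force: [-0.2, 1.2, -3.0]
opening: 0.0339
gripper_force: 29.8
```

carry_out --moves '[{"jaw": 0.0,"dx": 0,"dy": 0.001,"dz": 0.003,"yaw": 0},{"jaw": 0.0,"dx": 0,"dy": 0,"dz": 0.001,"yaw": 0},{"jaw": 0.0,"dx": 0,"dy": 0,"dz": 0,"yaw": 0}]'

```text
t: 7.3
tool_pos: [0.497, 0.3945, 0.0355]
orientation: [3.135, 0.204, -0.0]
force: [0.7, -0.5, -2.2]
opening: 0.0338
gripper_force: 29.8
```

carry_out --moves '[{"jaw": 0.05,"dx": 0,"dy": 0,"dz": 0,"yaw": 0},{"jaw": 0.05,"dx": 0,"dy": 0,"dz": 0,"yaw": 0},{"jaw": 0.05,"dx": 0,"dy": 0,"dz": 0,"yaw": 0},{"jaw": 0.05,"dx": 0,"dy": 0,"dz": -0.03,"yaw": 0},{"jaw": 0.05,"dx": 0,"dy": 0,"dz": -0.05,"yaw": 0},{"jaw": 0.05,"dx": 0,"dy": 0,"dz": -0.05,"yaw": 0},{"jaw": 0.05,"dx": 0,"dy": 0,"dz": 0,"yaw": 0},{"jaw": 0.05,"dx": 0,"dy": 0,"dz": 0,"yaw": 0}]'

```text
t: 8.3
tool_pos: [0.497, 0.3946, 0.1655]
orientation: [-3.135, -0.204, -0.0]
force: [-0.5, 0.3, -0.5]
opening: 0.05
gripper_force: 0.0
```

Run:
```python
from h import *
print(rel((.445,-.0575,.06),-75.7))
im=cv2.cvtColor(read_camera("top"),cv2.COLOR_RGB2BGR);np.save("w5.npy",camera_model("wrist")["view"]); w=cv2.cvtColor(read_camera("wrist"),cv2.COLOR_RGB2BGR)
cv2.imwrite("pics/w5.png",w[100:380,170:490])
```

```text
(array([-0.1101,  0.4416,  0.1054]), np.float64(-0.1198), np.float64(2.031))
```

View pics/w5.png

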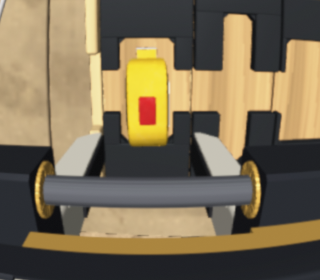

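The tape sits inside its pocket with floor visible on both sides. Next the marker.

carry_out --moves '[{"jaw": 0.05,"dx": -0.01,"dy": 0.055,"dz": 0,"yaw": 0},{"jaw": 0.05,"dx": -0.014,"dy": 0.055,"dz": 0,"yaw": 0},{"jaw": 0.05,"dx": -0.014,"dy": 0.055,"dz": 0,"yaw": 0},{"jaw": 0.05,"dx": -0.014,"dy": 0.055,"dz": 0,"yaw": 0},{"jaw": 0.05,"dx": -0.014,"dy": 0.055,"dz": 0,"yaw": 0},{"jaw": 0.05,"dx": -0.014,"dy": 0.055,"dz": 0,"yaw": 0},{"jaw": 0.05,"dx": -0.015,"dy": 0.055,"dz": 0,"yaw": 0},{"jaw": 0.05,"dx": -0.015,"dy": 0.055,"dz": 0.02,"yaw": -0.12}]'

```text
t: 9.4
tool_pos: [0.4448, -0.0577, 0.1455]
orientation: [3.116, 0.395, 0.002]
force: [0.8, -0.7, -0.0]
opening: 0.0501
gripper_force: 0.0
```

carry_out --moves '[{"jaw": 0.05,"dx": 0,"dy": 0,"dz": 0.02,"yaw": 0},{"jaw": 0.05,"dx": 0,"dy": 0,"dz": 0.02,"yaw": 0},{"jaw": 0.05,"dx": 0,"dy": 0,"dz": 0,"yaw": 0},{"jaw": 0.05,"dx": 0,"dy": 0,"dz": 0,"yaw": 0}]'

```text
t: 9.9
tool_pos: [0.4448, -0.0557, 0.1055]
orientation: [-3.117, -0.392, 0.001]
force: [0.2, -0.6, 0.4]
opening: 0.0504
gripper_force: 0.0
```

Run:
```python
from h import *
print(rel((.445,-.0575,.004),-75.7))
np.save("w6.npy",camera_model("wrist")["view"]); w=cv2.cvtColor(read_camera("wrist"),cv2.COLOR_RGB2BGR)
cv2.imwrite("pics/w6.png",w[80:380,150:490])
```

```text
(array([-1.000e-04,  1.800e-03,  1.015e-01]), np.float64(0.0006), np.float64(1.082))
```

View pics/w6.png

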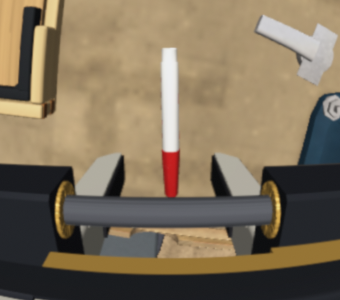

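The marker runs straight along the tool's x at (320,127)–(322,275) in full-picture pixels, centred between the fingers.

carry_out --grip_force 12 --moves '[{"jaw": 0.05,"dx": 0,"dy": 0.001,"dz": 0.04,"yaw": 0},{"jaw": 0.05,"dx": 0,"dy": 0,"dz": 0.04,"yaw": 0},{"jaw": 0.05,"dx": 0,"dy": 0,"dz": 0.015,"yaw": 0},{"jaw": 0.05,"dx": 0,"dy": 0,"dz": 0.002,"yaw": 0},{"jaw": 0.05,"dx": 0,"dy": 0,"dz": 0,"yaw": 0},{"jaw": 0.0,"dx": 0,"dy": 0,"dz": 0,"yaw": 0},{"jaw": 0.0,"dx": 0,"dy": 0,"dz": 0,"yaw": 0},{"jaw": 0.0,"dx": 0,"dy": 0,"dz": 0,"yaw": 0}]'

```text
t: 10.95
tool_pos: [0.4455, -0.057, 0.009]
orientation: [3.117, 0.391, 0.001]
force: [0.4, 0.5, 0.9]
opening: 0.0243
gripper_force: 0.0
```

carry_out --moves '[{"jaw": 0.0,"dx": 0,"dy": 0,"dz": 0,"yaw": 0},{"jaw": 0.0,"dx": 0,"dy": 0,"dz": 0,"yaw": 0}]'

```text
t: 11.2
tool_pos: [0.4452, -0.0569, 0.0086]
orientation: [-3.117, -0.391, -0.0]
force: [0.5, -0.6, 1.7]
opening: 0.0138
gripper_force: 10.9
```

```bash
python3 -c "
from h import *
print(rel((.514,.304,.14),-82.54))"
```

```text
(array([ 0.1559, -0.3327, -0.1313]), np.float64(0.1195), np.float64(1.08))
```

The opening of 13.8 mm means the pads hold it above the middle. I'll reopen and go lower.

carry_out --moves '[{"jaw": 0.03,"dx": 0,"dy": 0,"dz": 0,"yaw": 0},{"jaw": 0.03,"dx": 0,"dy": 0,"dz": 0,"yaw": 0},{"jaw": 0.03,"dx": 0,"dy": 0,"dz": 0.004,"yaw": 0},{"jaw": 0.03,"dx": 0,"dy": 0,"dz": 0.002,"yaw": 0},{"jaw": 0.0,"dx": 0,"dy": 0,"dz": 0,"yaw": 0},{"jaw": 0.0,"dx": 0,"dy": 0,"dz": 0,"yaw": 0},{"jaw": 0.0,"dx": 0,"dy": 0,"dz": 0,"yaw": 0},{"jaw": 0.0,"dx": 0,"dy": 0,"dz": 0,"yaw": 0}]'

```text
t: 12.2
tool_pos: [0.4452, -0.0569, 0.0026]
orientation: [3.117, 0.391, 0.0]
force: [-0.4, 0.4, 0.4]
opening: 0.0152
gripper_force: 12.0
```

carry_out --moves '[{"jaw": 0.0,"dx": 0,"dy": 0,"dz": -0.03,"yaw": 0},{"jaw": 0.0,"dx": 0,"dy": 0,"dz": -0.05,"yaw": 0},{"jaw": 0.0,"dx": 0.02,"dy": -0.04,"dz": -0.03,"yaw": 0},{"jaw": 0.0,"dx": 0.024,"dy": -0.052,"dz": -0.02,"yaw": 0},{"jaw": 0.0,"dx": 0.024,"dy": -0.052,"dz": 0,"yaw": 0},{"jaw": 0.0,"dx": 0.024,"dy": -0.052,"dz": 0,"yaw": 0},{"jaw": 0.0,"dx": 0.024,"dy": -0.052,"dz": 0,"yaw": 0},{"jaw": 0.0,"dx": 0.024,"dy": -0.052,"dz": 0,"yaw": 0}]'

```text
t: 13.2
tool_pos: [0.5068, 0.2704, 0.1326]
orientation: [3.117, 0.392, 0.001]
force: [0.2, -1.3, 0.1]
opening: 0.0152
gripper_force: 12.0
```

carry_out --moves '[{"jaw": 0.0,"dx": 0.016,"dy": -0.032,"dz": 0,"yaw": 0.06},{"jaw": 0.0,"dx": 0,"dy": 0,"dz": 0,"yaw": 0.06},{"jaw": 0.0,"dx": 0,"dy": 0,"dz": 0,"yaw": 0},{"jaw": 0.0,"dx": 0,"dy": 0,"dz": 0,"yaw": 0}]'

```text
t: 13.7
tool_pos: [0.5142, 0.303, 0.1325]
orientation: [3.135, 0.205, -0.0]
force: [-0.5, 0.6, -0.8]
opening: 0.0154
gripper_force: 12.0
```

Run:
```python
from h import *
print(rel((.514,.304,.02),-82.54))
np.save("w7.npy",camera_model("wrist")["view"]); w=cv2.cvtColor(read_camera("wrist"),cv2.COLOR_RGB2BGR)
cv2.imwrite("pics/w7.png",w[60:380,120:520])
```

```text
(array([-0.    , -0.0011,  0.1125]), np.float64(0.0005), np.float64(1.887))
```

View pics/w7.png

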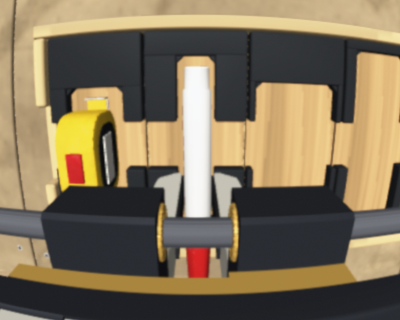

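The marker hangs straight over its pocket, with pen and pocket both centred at column 197 of the crop. Lowering.

carry_out --moves '[{"jaw": 0.0,"dx": 0,"dy": -0.001,"dz": 0.04,"yaw": 0},{"jaw": 0.0,"dx": 0,"dy": 0,"dz": 0.04,"yaw": 0},{"jaw": 0.0,"dx": 0,"dy": 0,"dz": 0.02,"yaw": 0},{"jaw": 0.0,"dx": 0,"dy": 0,"dz": 0.008,"yaw": 0},{"jaw": 0.0,"dx": 0,"dy": 0,"dz": 0.003,"yaw": 0},{"jaw": 0.0,"dx": 0,"dy": 0,"dz": 0,"yaw": 0},{"jaw": 0.0,"dx": 0,"dy": 0,"dz": 0,"yaw": 0}]'

```text
t: 14.62
tool_pos: [0.515, 0.3048, 0.0229]
orientation: [-3.134, -0.204, -0.003]
force: [0.1, 0.7, -1.1]
opening: 0.0151
gripper_force: 12.0
```

carry_out --moves '[{"jaw": 0.0,"dx": 0,"dy": 0,"dz": 0.003,"yaw": 0},{"jaw": 0.0,"dx": 0,"dy": 0,"dz": 0,"yaw": 0},{"jaw": 0.035,"dx": 0,"dy": 0,"dz": 0,"yaw": 0},{"jaw": 0.035,"dx": 0,"dy": 0,"dz": 0,"yaw": 0},{"jaw": 0.035,"dx": 0,"dy": 0,"dz": 0,"yaw": 0},{"jaw": 0.035,"dx": 0,"dy": 0,"dz": -0.03,"yaw": 0},{"jaw": 0.093,"dx": 0,"dy": 0,"dz": -0.06,"yaw": 0},{"jaw": 0.093,"dx": 0,"dy": 0,"dz": -0.05,"yaw": 0}]'

```text
t: 15.62
tool_pos: [0.5142, 0.3044, 0.1606]
orientation: [-3.135, -0.204, -0.001]
force: [0.3, 0.5, 0.2]
opening: 0.0508
gripper_force: 0.0
```

carry_out --moves '[{"jaw": 0.093,"dx": 0,"dy": 0,"dz": 0,"yaw": 0},{"jaw": 0.093,"dx": 0,"dy": 0,"dz": 0,"yaw": 0}]'

```text
t: 15.88
tool_pos: [0.5139, 0.3043, 0.1581]
orientation: [3.135, 0.204, -0.001]
force: [-0.5, 0.1, -0.9]
opening: 0.0708
gripper_force: 0.0
```

Run:
```python
from h import *
print(rel((.6433,-.0388,.10),-94))
w=cv2.cvtColor(read_camera("wrist"),cv2.COLOR_RGB2BGR)
cv2.imwrite("pics/w8.png",w[60:380,120:520])
```

```text
(array([0.0839, 0.3569, 0.0581]), np.float64(0.1997), np.float64(1.89))
```

View pics/w8.png

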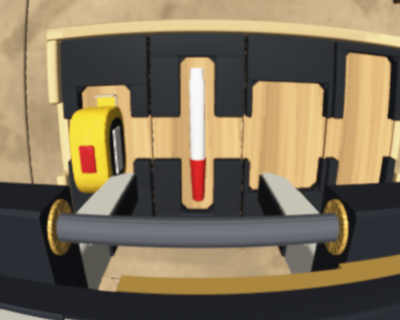

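The marker lies fully in its pocket and the tape is still in place. Next the plane.

carry_out --moves '[{"jaw": 0.093,"dx": 0.012,"dy": 0.051,"dz": 0,"yaw": 0},{"jaw": 0.093,"dx": 0.012,"dy": 0.051,"dz": 0,"yaw": 0},{"jaw": 0.093,"dx": 0.012,"dy": 0.051,"dz": 0,"yaw": 0},{"jaw": 0.093,"dx": 0.012,"dy": 0.051,"dz": 0,"yaw": 0},{"jaw": 0.093,"dx": 0.012,"dy": 0.051,"dz": 0,"yaw": 0},{"jaw": 0.093,"dx": 0.012,"dy": 0.051,"dz": 0,"yaw": 0},{"jaw": 0.093,"dx": 0.012,"dy": 0.051,"dz": 0,"yaw": 0.1},{"jaw": 0.093,"dx": 0,"dy": 0,"dz": 0.03,"yaw": 0.1}]'

```text
t: 16.92
tool_pos: [0.6452, -0.043, 0.1286]
orientation: [3.138, -0.122, 0.004]
force: [-0.2, 0.3, 0.0]
opening: 0.0929
gripper_force: 0.0
```

carry_out --moves '[{"jaw": 0.093,"dx": 0,"dy": 0,"dz": 0.02,"yaw": 0},{"jaw": 0.093,"dx": 0,"dy": 0,"dz": 0,"yaw": 0},{"jaw": 0.093,"dx": 0,"dy": 0,"dz": 0,"yaw": 0}]'

```text
t: 17.3
tool_pos: [0.6436, -0.038, 0.1088]
orientation: [-3.14, 0.106, 0.0]
force: [-0.4, -0.9, 0.4]
opening: 0.0932
gripper_force: 0.0
```

Run:
```python
from h import *
print(rel((.6433,-.0388,.005),-94))
np.save("w9.npy",camera_model("wrist")["view"]); w=cv2.cvtColor(read_camera("wrist"),cv2.COLOR_RGB2BGR)
cv2.imwrite("pics/w9.png",w[60:380,120:520])
```

```text
(array([-0.0002,  0.0009,  0.1038]), np.float64(0.0021), np.float64(1.5))
```

View pics/w9.png

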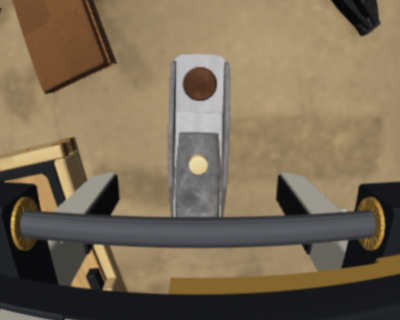

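The plane is aligned and centred between the fingers, both at column 199 of the crop. Descending.

carry_out --grip_force 45 --moves '[{"jaw": 0.093,"dx": 0,"dy": 0.001,"dz": 0.04,"yaw": 0},{"jaw": 0.093,"dx": 0,"dy": 0,"dz": 0.04,"yaw": 0},{"jaw": 0.093,"dx": 0,"dy": 0,"dz": 0.015,"yaw": 0},{"jaw": 0.06,"dx": 0,"dy": 0,"dz": 0.005,"yaw": 0},{"jaw": 0.0,"dx": 0,"dy": 0,"dz": 0.002,"yaw": 0},{"jaw": 0.0,"dx": 0,"dy": 0,"dz": 0,"yaw": 0},{"jaw": 0.0,"dx": 0,"dy": 0,"dz": 0,"yaw": 0},{"jaw": 0.0,"dx": 0,"dy": 0,"dz": 0,"yaw": 0}]'

```text
t: 18.35
tool_pos: [0.6442, -0.0394, 0.0074]
orientation: [-3.139, 0.11, -0.002]
force: [-0.6, 1.2, 1.2]
opening: 0.0489
gripper_force: 44.9
```

carry_out --moves '[{"jaw": 0.0,"dx": 0,"dy": 0,"dz": 0,"yaw": 0},{"jaw": 0.0,"dx": 0,"dy": 0,"dz": 0,"yaw": 0}]'

```text
t: 18.6
tool_pos: [0.6441, -0.0394, 0.0074]
orientation: [-3.139, 0.11, -0.002]
force: [-1.0, 2.5, 6.3]
opening: 0.0487
gripper_force: 44.9
```

```bash
python3 -c "
from h import *
print(rel((.5376,.1205,.14),-82.54))"
```

```text
(array([-0.1173, -0.1521, -0.1327]), np.float64(-0.2003), np.float64(1.5))
```

carry_out --moves '[{"jaw": 0.0,"dx": 0,"dy": 0,"dz": -0.02,"yaw": 0},{"jaw": 0.0,"dx": 0,"dy": 0,"dz": -0.04,"yaw": 0},{"jaw": 0.0,"dx": 0,"dy": 0,"dz": -0.04,"yaw": 0},{"jaw": 0.0,"dx": -0.029,"dy": -0.038,"dz": -0.02,"yaw": 0},{"jaw": 0.0,"dx": -0.029,"dy": -0.038,"dz": 0,"yaw": 0},{"jaw": 0.0,"dx": -0.03,"dy": -0.038,"dz": 0,"yaw": 0},{"jaw": 0.0,"dx": -0.029,"dy": -0.038,"dz": 0,"yaw": -0.1},{"jaw": 0.0,"dx": 0,"dy": 0,"dz": 0,"yaw": -0.1}]'

```text
t: 19.6
tool_pos: [0.5345, 0.1225, 0.126]
orientation: [-3.134, -0.214, 0.005]
force: [0.9, -0.9, -7.6]
opening: 0.0488
gripper_force: 44.9
```

carry_out --moves '[{"jaw": 0.0,"dx": 0,"dy": 0,"dz": 0,"yaw": 0},{"jaw": 0.0,"dx": 0,"dy": 0,"dz": 0,"yaw": 0}]'

```text
t: 19.85
tool_pos: [0.5374, 0.1195, 0.1265]
orientation: [3.135, 0.199, -0.001]
force: [-0.5, -0.1, -7.2]
opening: 0.0486
gripper_force: 44.9
```

Run:
```python
from h import *
print(rel((.5376,.1205,.0235),-82.54))
np.save("w10.npy",camera_model("wrist")["view"]); w=cv2.cvtColor(read_camera("wrist"),cv2.COLOR_RGB2BGR)
cv2.imwrite("pics/w10.png",w[30:380,100:540])
```

```text
(array([ 0.0004, -0.001 ,  0.103 ]), np.float64(-0.0032), np.float64(1.57))
```

View pics/w10.png

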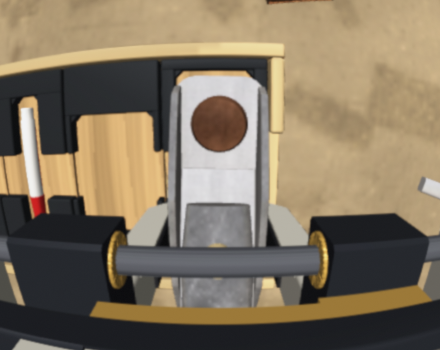

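Run:
```python
from h import *
m=dict(camera_model("wrist"),view=np.load("w10.npy")); im=cv2.imread("pics/w10.png")
print(at("wrist",(275,101),.016,m).round(4),at("wrist",(352,102),.016,m).round(4))
e=np.array([.5376,.1207]);a=np.radians(7.46);u=np.array([np.cos(a),np.sin(a)]);w=np.array([np.sin(a),-np.cos(a)])
for s in(-1,1): print(proj("wrist",np.r_[e+u*.092+s*w*.033,.016],m)-[100,30], proj("wrist",np.r_[e+u*.080+s*w*.024,.119],m)-[100,30])
c=im[40:90,165:265]; print((c[30,::4].max(1)))
```

```text
[0.6246 0.1681 0.016 ] [0.6322 0.1002 0.016 ]
[178.03999566  71.39413928] [171.16633392  75.66435289]
[252.47077081  71.07444975] [257.1032262   75.23290758]
[ 51  54  39  40  27  65  64  67  72  75  83  98 105 106 104  97  95  94
  92  88  78  44  33  55  53]
```

The pocket agrees within 2 mm and the plane is within 3 mm lengthwise, against a clearance of 12 mm. Lowering.

carry_out --moves '[{"jaw": 0.0,"dx": 0.001,"dy": -0.001,"dz": 0.035,"yaw": -0.003},{"jaw": 0.0,"dx": 0.001,"dy": 0,"dz": 0.035,"yaw": 0},{"jaw": 0.0,"dx": 0,"dy": 0,"dz": 0.02,"yaw": 0},{"jaw": 0.0,"dx": 0,"dy": 0,"dz": 0.008,"yaw": 0},{"jaw": 0.0,"dx": 0,"dy": 0,"dz": 0.003,"yaw": 0},{"jaw": 0.0,"dx": 0,"dy": 0,"dz": 0,"yaw": 0},{"jaw": 0.0,"dx": 0,"dy": 0,"dz": 0,"yaw": 0}]'

```text
t: 20.78
tool_pos: [0.5404, 0.1215, 0.0268]
orientation: [-3.135, -0.208, -0.003]
force: [0.0, -0.0, -6.9]
opening: 0.0485
gripper_force: 44.9
```

carry_out --moves '[{"jaw": 0.0,"dx": 0,"dy": 0,"dz": 0.002,"yaw": 0},{"jaw": 0.0,"dx": 0,"dy": 0,"dz": 0.001,"yaw": 0},{"jaw": 0.0,"dx": 0,"dy": 0,"dz": 0,"yaw": 0}]'

```text
t: 21.15
tool_pos: [0.5397, 0.1214, 0.0234]
orientation: [-3.135, -0.209, -0.001]
force: [-3.6, -1.0, 2.8]
opening: 0.0487
gripper_force: 44.9
```

carry_out --moves '[{"jaw": 0.057,"dx": 0,"dy": 0,"dz": 0,"yaw": 0},{"jaw": 0.057,"dx": 0,"dy": 0,"dz": 0,"yaw": 0},{"jaw": 0.057,"dx": 0,"dy": 0,"dz": 0,"yaw": 0},{"jaw": 0.057,"dx": 0,"dy": 0,"dz": -0.02,"yaw": 0},{"jaw": 0.057,"dx": 0,"dy": 0,"dz": -0.04,"yaw": 0},{"jaw": 0.093,"dx": 0,"dy": 0,"dz": -0.05,"yaw": 0},{"jaw": 0.093,"dx": 0,"dy": 0,"dz": -0.03,"yaw": 0},{"jaw": 0.093,"dx": 0,"dy": 0,"dz": 0,"yaw": 0}]'

```text
t: 22.15
tool_pos: [0.542, 0.1217, 0.1676]
orientation: [-3.134, -0.208, -0.012]
force: [0.7, 0.3, -0.2]
opening: 0.0826
gripper_force: 0.0
```

```bash
python3 -c "
from h import *
print(rel((.6176,-.3064,.11),-93))"
```

```text
(array([0.0178, 0.4343, 0.0578]), np.float64(0.1852), np.float64(1.566))
```

carry_out --moves '[{"jaw": 0.093,"dx": 0.002,"dy": 0.054,"dz": 0,"yaw": 0},{"jaw": 0.093,"dx": 0.002,"dy": 0.054,"dz": 0,"yaw": 0},{"jaw": 0.093,"dx": 0.002,"dy": 0.054,"dz": 0,"yaw": 0},{"jaw": 0.093,"dx": 0.002,"dy": 0.054,"dz": 0,"yaw": 0},{"jaw": 0.093,"dx": 0.002,"dy": 0.054,"dz": 0,"yaw": 0},{"jaw": 0.093,"dx": 0.002,"dy": 0.054,"dz": 0,"yaw": 0},{"jaw": 0.093,"dx": 0.002,"dy": 0.054,"dz": 0,"yaw": 0},{"jaw": 0.093,"dx": 0.004,"dy": 0.056,"dz": 0,"yaw": 0.09}]'

```text
t: 23.15
tool_pos: [0.6142, -0.3078, 0.1614]
orientation: [-3.14, -0.065, 0.002]
force: [1.3, 0.1, 1.2]
opening: 0.0931
gripper_force: 0.0
```

carry_out --moves '[{"jaw": 0.093,"dx": 0,"dy": 0,"dz": 0.03,"yaw": 0.095},{"jaw": 0.093,"dx": 0,"dy": 0,"dz": 0.02,"yaw": 0},{"jaw": 0.093,"dx": 0,"dy": 0,"dz": 0,"yaw": 0},{"jaw": 0.093,"dx": 0,"dy": 0,"dz": 0,"yaw": 0}]'

```text
t: 23.65
tool_pos: [0.615, -0.3057, 0.1133]
orientation: [3.14, -0.078, 0.001]
force: [1.3, -0.5, 0.4]
opening: 0.0933
gripper_force: 0.0
```

Run:
```python
from h import *
print(rel((.6176,-.3064,.015),-93))
np.save("w11.npy",camera_model("wrist")["view"]); w=cv2.cvtColor(read_camera("wrist"),cv2.COLOR_RGB2BGR)
cv2.imwrite("pics/w11.png",w[60:380,120:520])
```

```text
(array([0.0026, 0.0005, 0.0983]), np.float64(0.0025), np.float64(1.085))
```

View pics/w11.png

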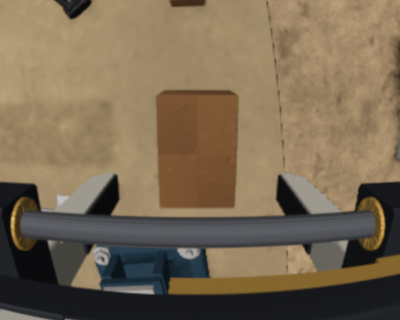

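The carton is centred between the fingers. Its top face spans columns 156–238 and rows 94–207 of the crop. I'll check its x centre and then descend.

Run:
```python
from h import *
m=dict(camera_model("wrist"),view=np.load("w11.npy"))
print(at("wrist",(317,154),.055,m).round(4),at("wrist",(318,267),.055,m).round(4))
```

```text
[ 0.6637 -0.3083  0.055 ] [ 0.5746 -0.3047  0.055 ]
```

carry_out --grip_force 40 --moves '[{"jaw": 0.093,"dx": 0.004,"dy": 0.001,"dz": 0.04,"yaw": 0},{"jaw": 0.093,"dx": 0,"dy": 0,"dz": 0.04,"yaw": 0},{"jaw": 0.093,"dx": 0,"dy": 0,"dz": 0.02,"yaw": 0},{"jaw": 0.07,"dx": 0,"dy": 0,"dz": 0,"yaw": 0},{"jaw": 0.0,"dx": 0,"dy": 0,"dz": 0,"yaw": 0},{"jaw": 0.0,"dx": 0,"dy": 0,"dz": 0,"yaw": 0},{"jaw": 0.0,"dx": 0,"dy": 0,"dz": 0,"yaw": 0},{"jaw": 0.0,"dx": 0,"dy": 0,"dz": 0,"yaw": 0}]'

```text
t: 24.7
tool_pos: [0.6198, -0.3079, 0.0144]
orientation: [3.14, -0.082, 0.004]
force: [-0.3, 2.5, 7.4]
opening: 0.0602
gripper_force: 40.0
```

```bash
python3 -c "
from h import *
print(rel((.5257,.2125,.15),-82.54))"
```

```text
(array([-0.1207, -0.5147, -0.1361]), np.float64(-0.1823), np.float64(1.087))
```

carry_out --moves '[{"jaw": 0.0,"dx": 0,"dy": 0,"dz": -0.02,"yaw": 0},{"jaw": 0.0,"dx": 0,"dy": 0,"dz": -0.04,"yaw": 0},{"jaw": 0.0,"dx": 0,"dy": 0,"dz": -0.05,"yaw": 0},{"jaw": 0.0,"dx": -0.005,"dy": -0.03,"dz": -0.025,"yaw": 0},{"jaw": 0.0,"dx": -0.012,"dy": -0.05,"dz": 0,"yaw": 0},{"jaw": 0.0,"dx": -0.012,"dy": -0.05,"dz": 0,"yaw": 0},{"jaw": 0.0,"dx": -0.012,"dy": -0.05,"dz": 0,"yaw": 0},{"jaw": 0.0,"dx": -0.012,"dy": -0.05,"dz": 0,"yaw": 0}]'

```text
t: 25.7
tool_pos: [0.5769, -0.0739, 0.1484]
orientation: [3.14, -0.082, 0.0]
force: [1.2, 0.3, -4.4]
opening: 0.0598
gripper_force: 40.0
```

carry_out --moves '[{"jaw": 0.0,"dx": -0.012,"dy": -0.05,"dz": 0,"yaw": 0},{"jaw": 0.0,"dx": -0.012,"dy": -0.05,"dz": 0,"yaw": 0},{"jaw": 0.0,"dx": -0.012,"dy": -0.05,"dz": 0,"yaw": 0},{"jaw": 0.0,"dx": -0.012,"dy": -0.05,"dz": 0,"yaw": 0},{"jaw": 0.0,"dx": -0.012,"dy": -0.05,"dz": 0,"yaw": 0},{"jaw": 0.0,"dx": -0.007,"dy": -0.034,"dz": 0,"yaw": -0.09},{"jaw": 0.0,"dx": 0,"dy": 0,"dz": 0,"yaw": -0.09},{"jaw": 0.0,"dx": 0,"dy": 0,"dz": 0,"yaw": 0}]'

```text
t: 26.7
tool_pos: [0.5253, 0.2121, 0.1481]
orientation: [3.135, 0.201, 0.0]
force: [0.6, -0.9, -3.4]
opening: 0.0599
gripper_force: 40.0
```

carry_out --moves '[{"jaw": 0.0,"dx": 0,"dy": 0,"dz": 0,"yaw": 0}]'

```text
t: 26.82
tool_pos: [0.5257, 0.2114, 0.1479]
orientation: [3.135, 0.196, 0.0]
force: [0.6, -0.6, -3.7]
opening: 0.0597
gripper_force: 40.0
```

Run:
```python
from h import *
print(rel((.5257,.2125,.0305),-82.54))
np.save("w12.npy",camera_model("wrist")["view"]); w=cv2.cvtColor(read_camera("wrist"),cv2.COLOR_RGB2BGR)
cv2.imwrite("pics/w12.png",w[30:380,100:540])
```

```text
(array([ 0.0002, -0.0011,  0.1174]), np.float64(-0.005), np.float64(1.738))
```

View pics/w12.png

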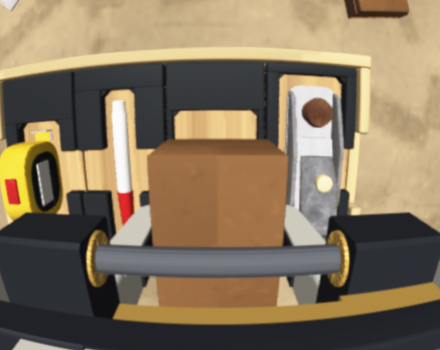

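The carton is centred over its pocket (cols 176–256), with the plane, marker and tape seated in theirs. Lowering.

carry_out --moves '[{"jaw": 0.0,"dx": 0,"dy": -0.001,"dz": 0.04,"yaw": -0.005},{"jaw": 0.0,"dx": 0,"dy": 0,"dz": 0.04,"yaw": 0},{"jaw": 0.0,"dx": 0,"dy": 0,"dz": 0.02,"yaw": 0},{"jaw": 0.0,"dx": 0,"dy": 0,"dz": 0.01,"yaw": 0},{"jaw": 0.0,"dx": 0,"dy": 0,"dz": 0.004,"yaw": 0},{"jaw": 0.0,"dx": 0,"dy": 0,"dz": 0,"yaw": 0},{"jaw": 0.0,"dx": 0,"dy": 0,"dz": 0,"yaw": 0}]'

```text
t: 27.75
tool_pos: [0.5264, 0.2132, 0.0349]
orientation: [-3.134, -0.208, -0.003]
force: [-0.3, -0.4, -3.7]
opening: 0.06
gripper_force: 40.0
```

carry_out --moves '[{"jaw": 0.0,"dx": 0,"dy": 0,"dz": 0.003,"yaw": 0},{"jaw": 0.0,"dx": 0,"dy": 0,"dz": 0.001,"yaw": 0},{"jaw": 0.0,"dx": 0,"dy": 0,"dz": 0,"yaw": 0}]'

```text
t: 28.12
tool_pos: [0.5259, 0.213, 0.0305]
orientation: [-3.134, -0.209, -0.001]
force: [-2.9, -1.0, 6.1]
opening: 0.0597
gripper_force: 40.0
```

carry_out --moves '[{"jaw": 0.07,"dx": 0,"dy": 0,"dz": 0,"yaw": 0},{"jaw": 0.07,"dx": 0,"dy": 0,"dz": 0,"yaw": 0},{"jaw": 0.07,"dx": 0,"dy": 0,"dz": 0,"yaw": 0},{"jaw": 0.07,"dx": 0,"dy": 0,"dz": -0.02,"yaw": 0},{"jaw": 0.07,"dx": 0,"dy": 0,"dz": -0.05,"yaw": 0},{"jaw": 0.07,"dx": 0,"dy": 0,"dz": -0.06,"yaw": 0},{"jaw": 0.07,"dx": -0.05,"dy": 0,"dz": -0.04,"yaw": 0},{"jaw": 0.07,"dx": -0.05,"dy": 0,"dz": 0,"yaw": 0}]'

```text
t: 29.12
tool_pos: [0.4293, 0.2005, 0.2046]
orientation: [-3.132, -0.208, -0.014]
force: [0.3, -0.8, -0.1]
opening: 0.07
gripper_force: 0.0
```

carry_out --moves '[{"jaw": 0.07,"dx": 0,"dy": 0,"dz": 0,"yaw": 0},{"jaw": 0.07,"dx": 0,"dy": 0,"dz": 0,"yaw": 0}]'

```text
t: 29.38
tool_pos: [0.4282, 0.2, 0.2001]
orientation: [-3.134, -0.209, -0.004]
force: [-0.3, 0.5, -0.2]
opening: 0.0696
gripper_force: 0.0
```

Run:
```python
from h import *
w=cv2.cvtColor(read_camera("wrist"),cv2.COLOR_RGB2BGR); s=cv2.cvtColor(read_camera("side"),cv2.COLOR_RGB2BGR)
a=w[20:320,120:520]; b=cv2.resize(s[130:340,260:440],(257,300))
cv2.imwrite("pics/end.png",np.hstack([a,b]))
```

```text
(no output)
```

View pics/end.png

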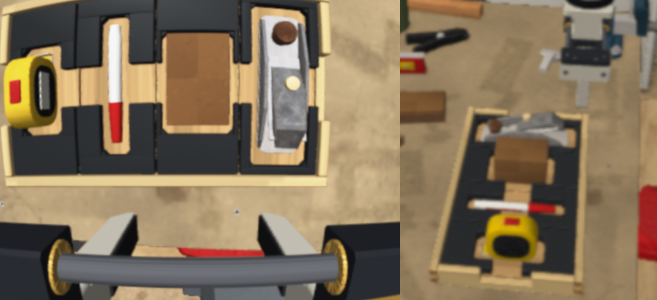

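All four items sit upright and fully down inside their pockets. The hinge and the cork block are untouched and the arm is clear.

```bash
python3 -c "
from plant import *
print(close_job())"
```

```text
the job is handed in; nothing more can be done
None
```

The tape measure, marker pen, block plane and carton are each in their own tray pockets, the hinge and cork block were left where they lay, and the job was handed in at about 29 s.

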